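# Close the gap for a butt weld on the welding turntable

### The arm

A 6-joint arm with a two-finger parallel gripper is mounted at the origin on the work surface. World frame = base frame: x ahead of the robot, y to its left, z up, the work surface at z = 0. Lengths are in mm, angles in rad, forces in N, time in s.
With the tool pointing down it reaches from about 300 to 775 mm from the base axis. Payload 14.6 kg.
Tool frame: the origin (TCP) lies on the centre line of the jaws, within the pads' length; the fingertips stand 19 mm ahead of it and the grasp point (between the pads) is the TCP (bot.tip_reach is the distance from the TCP to the fingertips, in mm); z points along the fingers, y is the line along which they close (so a half turn about z gives the same grasp; the last joint's range is limited). The gripper opens to 85 mm and grips with 20 to 120 N. Pads are 22 mm wide; open, the fingers measure 114 mm over their backs; the gripper's body (76 mm by 85 mm) begins 54 mm behind the grasp point. The pads swing forward as they close: fully open they stand 13 mm farther back than shut.
Start: joints at [-1.279, 0.3, 1.521, -0, 1.321, -0.067], TCP at [193.126, -514.968, 250.281] pointing down, gripper open.
Joint ranges: [-3.03, 3.03], [-0.79, 2.21], [0.23, 2.52], [-1.04, 4.18], [0, 3.07], [-2.55, 2.55]. Speed limits (rad/s): [2.22, 2.22, 2.57, 3.14, 3.14, 3.14].

### API

Orientations are given as a unit quaternion [w, x, y, z].
In Python, from rig import bot gives the robot as it stands. Calls block until the motion is done:
- bot.move_to(position, orientation): joint-space move of the TCP to a pose.
- bot.servo_line(position, attitude=None, speed=150, until_force=None): straight line of the TCP; attitude=None keeps the orientation; speed is the mean speed in mm/s. With until_force (N) it stops when the force on the tool has changed by that much, and returns True; else False.
- bot.move_joints(angles): joint-space move.
- bot.move_gripper(opening, grip_force=None): finger opening in mm; grip_force is the grip in N (None keeps the last); returns when the fingers have stopped.
- bot.dwell(seconds).
- bot.ik(position, orientation): joint angles nearest the present ones, or None.
- bot.read_state(): the state.
- bot.read_camera(name): name is "scene" or "top" or "wrist"; returns a dict with "image" (480x640x3 uint8, blue, green, red), "depth" (480x640 float32, mm along the optical axis (not along the pixel's ray), 0 where there is no reading), "fovy" (degrees; the focal length in pixels is half the picture's height over the tangent of half this angle, whatever the lens; pixels are square), "cx", "cy" (the principal point, pixels), "eye" and "attitude" of the camera in the world; the wrist camera has in their place "mount" (4x4, takes a point from camera to tool coordinates, whose origin is the TCP and whose axes are the flange's). Camera axes: x right, y down, z forward; pixel columns grow to the right and rows downward; lengths in mm; the calibration is good to about 2 mm. A picture is of the moment at which its call begins: read the wrist's pose just before it.
A pose or a line that the arm cannot do raises bot.MotionError and nothing moves.
- bot.finish_job(): hands the job in; it is judged then, once.
The state is a dict: "clock": time; "joint_positions": joint angles; "qvel": joint speeds; "effort": joint torques, N m; "ee_pos": TCP position; "tool_rot": TCP orientation; "ft_force": force on the tool from outside, world axes, zero at the start; "moment": the same for the moment, N m; "grip_width": finger opening in mm; "grip_force": force on a finger pad.
Only numpy, scipy, OpenCV 4.12 (cv2) and the standard library are available. Lean on these libraries where they do the work, as an engineer would, in place of code of your own. Each camera call takes 0.05 s, during which the arm holds its last target. There are 200 camera calls.

### The job

On the welding turntable, set the loose steel tube section end to end with the clamped steel one so that the gap between them is closed: flush end faces, the two in line as one straight length, lying flat on the turntable, and let go. Leave the brass section where it lies.

Things in the scene. Friction and masses are not known exactly. Their poses are not given: they have to be found in the camera images.
- loose_steel: Loose grey steel rectangular tube section, 50 wide (x) x 80 long (y) x 30 high (z), about 0.33 kg, lying on the turntable beyond one end of the clamped section, across a gap of 25 to 45 mm, a little askew. Free to slide or lift; either end may face the gap. Origin: centre of its underside; end faces at y = -40 and +40 mm.
- clamped: Same grey steel section (50 in x, 80 long in y, 30 high), fixed at the turntable's centre under a red strap (22 along y, 63 either side in x, two studs with brass nuts; highest point 48 mm above the turntable). Origin: centre of its underside, on the turntable's top; end faces at y = -40, +40 mm. The steel section belongs at the end on its own side, its centre 80 mm from here along y.
- loose_brass: Bystander: loose yellow brass tube section of the same shape and size (50 x 80 x 30 mm, length along its y), lying beyond the other end of the clamped section; not part of this weld, to be left where it lies. Which side is steel and which brass varies. Origin: centre of its underside.
- turntable: Fixed round dark welding turntable, 370 mm across, flat top 70 mm above the bench, on a green foot; does not turn. Origin: centre of its foot, on the bench; z up.
Not all that is in view belongs to the job. Of the things that look like the loose_steel, the largest one is meant.

How it is judged (in metres and radians):
At the end, for the whole second after the job is handed in: The loose steel section lies flat (within 0.1 rad, 10 mm in height), at rest on the turntable against an end of the clamped section: gap closed to within 10 mm, within 12 mm sideways and 10 degrees of being in line. The brass section is within 15 mm of where it started ((y of loose_steel in the frame of clamped between 0.07 and 0.09 m or y of loose_steel in the frame of clamped between -0.09 and -0.07 m) and x of loose_steel in the frame of clamped between -0.012 and 0.012 m and z of loose_steel in the frame of clamped between -0.01 and 0.01 m and angle between the y axis of loose_steel and the y axis of clamped, either way round below 0.175 rad and angle between loose_steel's own z axis and vertical below 0.1 rad and distance of loose_brass from where it was at the start of the episode below 0.015 m and linear speed of loose_steel below 0.02 m/s); the robot touches nothing.
It fails at once if the brass section is moved by more than 15 mm (distance of loose_brass from where it was at the start of the episode above 0.015 m).
It also fails if it takes over 32 s, if anything falls off the work surface, if the arm or the gripper's body presses on something with over 40 N, if the wrist force passes 120 N, or if a joint passes its speed limit or range.

## Working session

There is one attempt and no reset: what is moved stays moved. The work goes in short steps, each a Python script; the robot and the scene stay as the last script left them, time stands still between calls to the robot, and variables do not carry over. Pictures are saved under pics/ and viewed, at most 10 in all, crops included, and the job is handed in when it is done.

```bash
mkdir -p pics; ls
cat > h.py <<'E'
import numpy as np, cv2
from scipy.spatial.transform import Rotation as R
from rig import bot
def rot(q): return R.from_quat([q[1],q[2],q[3],q[0]])
def world(c, st=None):
    d=c["depth"].astype(float); h,w=d.shape; f=h/2/np.tan(np.radians(c["fovy"])/2)
    v,u=np.mgrid[:h,:w]
    P=np.stack([(u-c["cx"])/f*d,(v-c["cy"])/f*d,d],-1)
    if "mount" in c:
        M=np.array(c["mount"]); P=P@M[:3,:3].T+M[:3,3]
        return P@rot(st["tool_rot"]).as_matrix().T+np.array(st["ee_pos"])
    A=np.array(c["attitude"]); A=A if A.ndim==2 else rot(A).as_matrix()
    return P@A.T+np.array(c["eye"])
def downq(yaw): # tool z down, tool y axis at yaw from world y
    q=(R.from_euler('z',yaw)*R.from_euler('x',np.pi)).as_quat(); return [q[3],q[0],q[1],q[2]]
E
python3 - <<'E'
from h import *
for n in("top","scene"):
    c=bot.read_camera(n); cv2.imwrite(f"pics/{n}.png",c["image"]); np.savez(f"{n}.npz",W=world(c),im=c["image"])
    print(n,c["eye"],c["attitude"],c["fovy"])
s=bot.read_state();print(s["clock"],s["tool_rot"],s["ft_force"])
E
```

```text
pics
top [466.12134395  -6.8205482  711.46401195] [-0.04289025  0.71395477 -0.69825604  0.02945363] 54.207665543447305
scene [ 991.79677279 -200.57753223  582.85895342] [-0.31249125  0.7728574   0.51473975 -0.20020901] 53.62109382997748
0.1 [-5.40249676e-04  9.83950674e-01  1.78439835e-01 -6.15095528e-05] [ 0.18441177 -0.37268384 -0.68692137]
```

View pics/top.png

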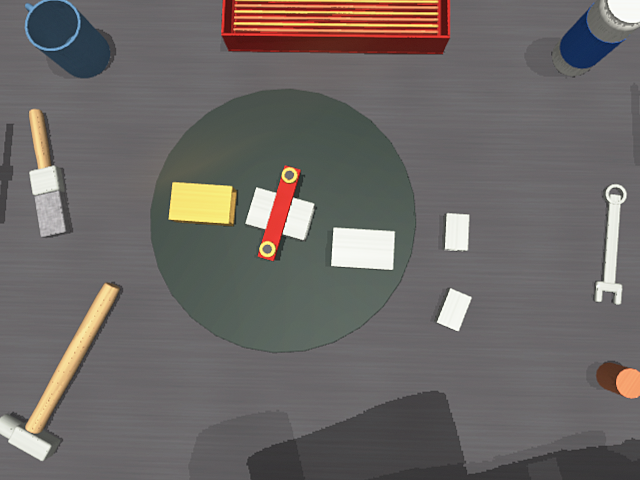

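View pics/scene.png

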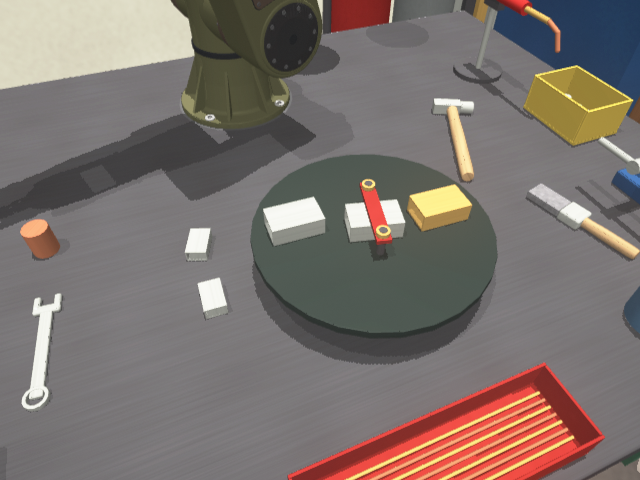

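Things that could be taken for the loose steel in the top view are the white blocks at (363,249) on the turntable, (457,232) and (454,310), small and on the bench, and the clamped one at (280,214) under the red strap. I choose (363,249), the largest, and will check its size from depth and a close crop. The brass is at (202,203).

Run:
```python
from h import *
z=np.load("top.npz");W=z["W"];im=z["im"].astype(int)
print("table z",np.median(W[300:330,260:300,2]))
top=(abs(W[...,2]-100)<6).astype(np.uint8)
b,g,r=[im[...,i] for i in range(3)]
grey=(abs(b-r)<40)&(g>120)
n,l,st,ce=cv2.connectedComponentsWithStats((top&(grey|((r>150)&(g>120)))).astype(np.uint8))
for i in range(1,n):
    if st[i,4]<300: continue
    p=W[l==i]; rr=cv2.minAreaRect(p[:,:2].astype(np.float32)); print(ce[i],st[i,4],rr,np.median(p[:,2]))
m=np.isin(l,[l[int(y),int(x)] for x,y in[(255,210),(305,220)]])&(l>0)
p=W[m];rr=cv2.minAreaRect(p[:,:2].astype(np.float32));print("clamped",rr, cv2.boxPoints(rr))
cv2.imwrite("pics/crop.png",cv2.resize(z["im"][150:320,150:480],None,fx=2.4,fy=2.4,interpolation=cv2.INTER_CUBIC))
```

```text
table z 70.23264003295071
[200.09911111 202.81644444] 2250 ((568.5142211914062, 173.63365173339844), (80.74266815185547, 50.327720642089844), 87.16242218017578) 100.28882481683644
[260.1943734  208.23785166] 782 ((562.6093139648438, 92.9300308227539), (27.939178466796875, 50.26020812988281), 75.84387969970703) 100.16452326843313
[297.70933014 218.75119617] 836 ((549.586669921875, 43.20775604248047), (29.389455795288086, 50.05672073364258), 75.20988464355469) 100.23983301513061
[362.3116994  248.71135781] 2342 ((512.20458984375, -42.50049591064453), (80.02680969238281, 50.102298736572266), 87.63059997558594) 100.19040192140437
clamped ((556.1307373046875, 67.74429321289062), (80.22710418701172, 50.29124450683594), 75.38873291015625) [[521.6793    35.27125 ]
 [570.3441    22.584805]
 [590.58215  100.21733 ]
 [541.91736  112.90378 ]]
```

View pics/crop.png

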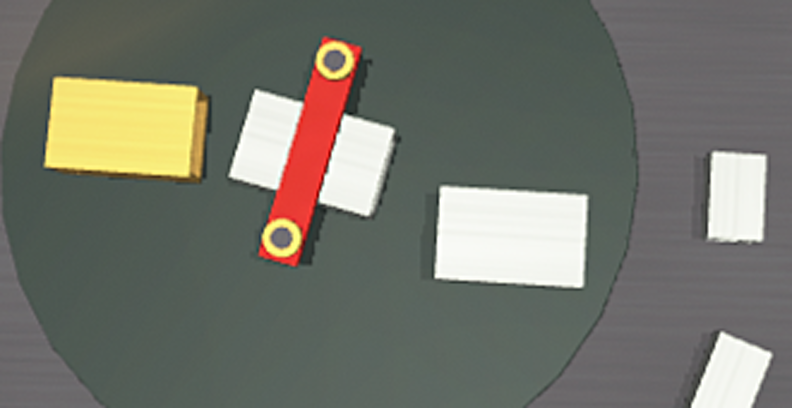

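The crop shows the chosen block at 80 x 50 mm, with its top at z=100, so it is the right one. It lies at (512,-42) at 87.6°. The clamped section is at (556,68) at 75.3°. Next I hover and check with the wrist camera.

```bash
cat >> h.py <<'E'
def best(p,th):
    q0=np.array(bot.read_state()["joint_positions"]); o=[]
    for y in(th,th-np.pi):
        j=bot.ik(p,downq(y))
        if j is not None: o.append((abs(j[5]),y))
    return min(o)[1]
def rects(c,st,name=None):
    W=world(c,st);im=c["image"].astype(int);b,g,r=[im[...,i] for i in range(3)]
    m=(abs(W[...,2]-100)<5)&(abs(b-r)<40)&(g>110)&(c["depth"]>0)
    n,l,s,ce=cv2.connectedComponentsWithStats(m.astype(np.uint8))
    for i in range(1,n):
        if s[i,4]>500: print(ce[i],cv2.minAreaRect(W[l==i][:,:2].astype(np.float32)),np.median(W[l==i][:,2]))
    if name: cv2.imwrite(name,c["image"])
E
python3 - <<'E'
from h import *
p=[512.2,-42.5,230]; y=best(p,np.radians(87.6)); print(y)
bot.move_to(p,downq(y))
st=bot.read_state();print(st["clock"],st["ee_pos"],st["joint_positions"])
rects(bot.read_camera("wrist"),st,"pics/w1.png")
E
```

```text
1.5289084247470326
2.15 [512.18243351 -43.22461515 230.02291713] [-1.55412665e-01  2.37793592e-01  1.64826846e+00 -1.12112080e-04
  1.25547150e+00 -1.12139670e-01]
[406.75090514   8.18392469] ((560.7734375, 82.12384796142578), (12.214174270629883, 50.964752197265625), 85.74061584472656) 100.05062304167825
[376.82061723  86.05893699] ((549.761962890625, 43.33005905151367), (29.111684799194336, 50.21767044067383), 75.30609130859375) 100.06093363329548
[318.28224567 229.3010962 ] ((512.0723266601562, -42.41639709472656), (80.8256607055664, 50.17236328125), 87.51121520996094) 100.02161157851305
```

View pics/w1.png

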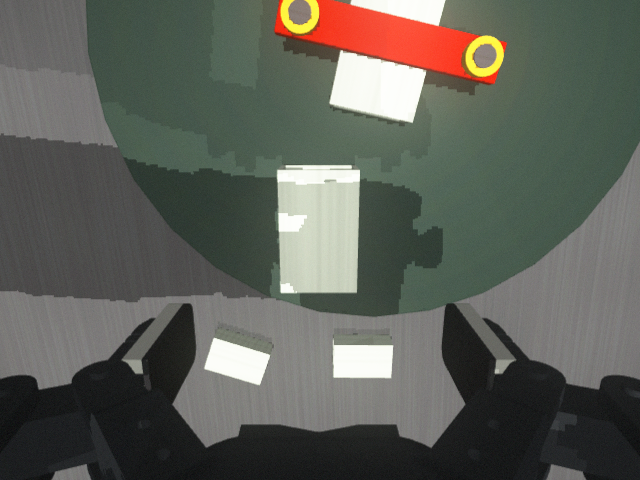

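The wrist view agrees with the top view. It shows the loose section centred at (318,229), the clamped end at (375,85), and the jaws straddling the width. Now I grasp, lift, carry and push home.

Run:
```python
from h import *
y=np.radians(87.55); ya=np.radians(75.3); a=np.array([np.cos(ya),np.sin(ya),0])
c=np.array([556.1,67.7,0])
def S(t):
    s=bot.read_state();print(t,round(s["clock"],2),np.round(s["ee_pos"],1),np.round(s["ft_force"],1),round(s["grip_width"],1),round(s["grip_force"],1))
bot.servo_line([512.1,-42.4,94],downq(y),speed=100,until_force=15);S("down")
bot.move_gripper(45,30);S("grip")
bot.servo_line([512.1,-42.4,102],speed=60);S("lift")
g=c-a*90
bot.servo_line([g[0],g[1],102],downq(ya),speed=60);S("carry")
bot.servo_line([g[0],g[1],94.5],speed=30,until_force=12);S("lower")
g=c-a*77
print(bot.servo_line([g[0],g[1],bot.read_state()["ee_pos"][2]],speed=15,until_force=15));S("push")
```

```text
down 3.71 [512.4 -42.4  94.5] [-0.1 -0.7  0. ] 85.7 0.0
grip 4.13 [512.2 -42.4  94.3] [-1.8  0.   5.5] 49.2 32.2
lift 4.42 [512.2 -42.4 102.2] [ 0.3  1.  -3.6] 49.6 31.7
carry 5.09 [533.  -19.4 101.8] [ 0.3 -0.2 -3.1] 49.6 31.7
lower 5.41 [533.2 -19.6  94.4] [-0.6 -0.5  5. ] 49.2 32.8
True
push 6.11 [535.9  -9.5  94.4] [-0.6 -1.5  3.8] 49.5 32.6
```

Run:
```python
from h import *
bot.move_gripper(85)
p=np.array(bot.read_state()["ee_pos"]); bot.servo_line([p[0],p[1],240],speed=120)
st=bot.read_state(); rects(bot.read_camera("wrist"),st,"pics/w2.png")
print(st["clock"],st["ee_pos"])
bot.servo_line([400,-150,260],speed=200)
c=bot.read_camera("top");rects(c,None); W=world(c);im=c["image"].astype(int)
m=(abs(W[...,2]-100)<6)&(im[...,2]>150)&(im[...,1]>120)&(im[...,0]<140);m[:,240:]=0
print("brass",cv2.minAreaRect(W[m][:,:2].astype(np.float32)),m.sum())
```

```text
[319.62033149  53.8758011 ] ((562.7308349609375, 92.98782348632812), (28.532686233520508, 50.15642547607422), 75.19759368896484) 100.05971561992092
[319.47620155 201.96658915] ((539.38330078125, 4.377010345458984), (108.30155944824219, 50.12891387939453), 75.17316436767578) 100.03812787573364
7.925 [535.48910777  -9.80137427 239.27124747]
[260.2002551  208.28443878] ((562.6840209960938, 92.99942779541016), (28.1844482421875, 50.209800720214844), 75.49222564697266) 100.17212297824909
[326.96832 227.16352] ((539.5037231445312, 4.544349670410156), (109.27043151855469, 50.15410232543945), 75.43751525878906) 100.16607165108212
brass ((568.4345703125, 173.69924926757812), (81.0640640258789, 50.24542999267578), 87.33806610107422) 2216
```

View pics/w2.png

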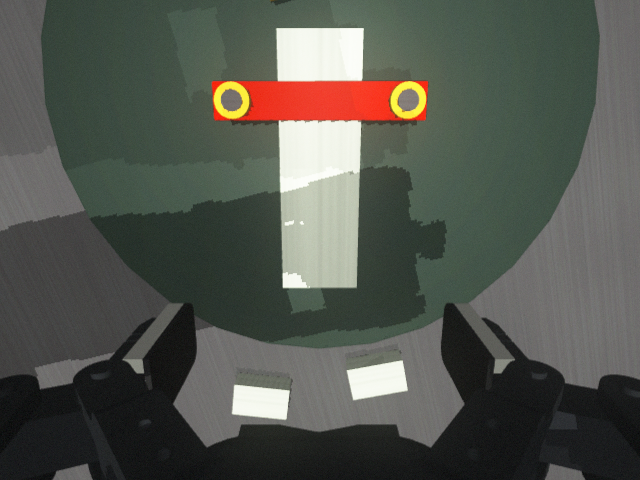

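The picture shows one straight length from (320,28) to (320,288) with no gap. The visible piece is 109 x 50 mm (29 mm clamped plus 80 mm loose), in line within 0.3°, and the brass has not moved.

```bash
python3 -c "
from rig import bot
print(bot.finish_job())"
```

```text
the job is handed in; nothing more can be done
None
```

The loose steel section now sits flush and in line against the clamped one, flat on the turntable and released; the brass did not move, and the job is handed in (the interface returned no verdict).

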